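# Re-cover the reading-room pin board and true up its edge

### The job

Lay all the loose cork strips on the pin board, cork up, in one row to the right of the strip that is already glued down, each butted tight to its neighbour; their near ends may stand up to 3 cm out over the board's near edge for now. Once the whole row is laid, take the straightedge, bring it right down to the table, centred in front of the board, and press it flush along the board's near edge for a second, so that all the strip ends come level with that edge. Then lay the straightedge back lengthwise on its rubber mat; leave everything else on the table where it is.

Things in the scene. Friction and masses are not known exactly. Their poses are not given: they have to be found in the camera images.
- board: pin board fixed flat on the table: 9 mm plywood panel, 146 x 344 mm, black frame only on its left (+y) and far (+x) sides, 16 mm above the panel. Origin at table level, middle of the near edge (straight upright 9 mm face in the plane x = 0); +x away from the robot, across the board. Inner faces: left frame y = 0.150, far frame x = 0.122. Right edge y = -0.172, open
- glued_strip (a point): underside centre of the cork strip already glued down (120 x 50 x 12 mm, long side along board x), against the left frame: board frame (0.060, 0.125, 0.009). Its near end is flush with the board's near edge. Loose strips go to its right (-y), centres 50 mm apart: board y 0.075, 0.025, -0.025, -0.075, -0.125
- strip1: a loose cork-faced strip, 120 x 50 x 12 mm, about 0.08 kg, one of up to five alike (None if absent), lying flat on the table, cork up. Origin: underside centre; x along its length, y across its width, z up through the cork. Any strip may take any place, either end forward
- strip2: a loose cork-faced strip, 120 x 50 x 12 mm, about 0.08 kg, one of up to five alike (None if absent), lying flat on the table, cork up. Origin: underside centre; x along its length, y across its width, z up through the cork. Any strip may take any place, either end forward
- strip3: a loose cork-faced strip, 120 x 50 x 12 mm, about 0.08 kg, one of up to five alike (None if absent), lying flat on the table, cork up. Origin: underside centre; x along its length, y across its width, z up through the cork. Any strip may take any place, either end forward
- strip4: a loose cork-faced strip, 120 x 50 x 12 mm, about 0.08 kg, one of up to five alike (None if absent), lying flat on the table, cork up. Origin: underside centre; x along its length, y across its width, z up through the cork. Any strip may take any place, either end forward
- strip5: a loose cork-faced strip, 120 x 50 x 12 mm, about 0.08 kg, one of up to five alike (None if absent), lying flat on the table, cork up. Origin: underside centre; x along its length, y across its width, z up through the cork. Any strip may take any place, either end forward
- straightedge: aluminium straightedge, inverted T, 320 mm long, 0.4 kg, on its mat: base 60 mm wide, 16 mm thick, grip rib 12 mm wide along the middle of its top, from 16 to 38 mm above the underside. Origin: underside centre; y along its length, x across, z up. Both long sides of the base are straight faces, 30 mm from the middle line
- mat: the straightedge's place: a black rubber mat fixed to the table between robot and board, 80 x 380 mm, 3 mm thick. Origin at the centre of its underside, y along its length
- glue: bystander: an upright white glue bottle, 52 mm across, 150 mm high; leave it where it is
- tub: bystander: an open clear plastic tub, 60 mm across, 45 mm high; leave it where it is
- jar: bystander: a closed glass jar of pins, 54 mm across, 55 mm high; leave it where it is
- stapler: bystander: a stapler, 135 x 34 x 38 mm; leave it where it is
- screwdriver: bystander: a screwdriver lying on the table; leave it where it is
Mind the look-alikes: they are no part of the job. Leave any grey or purple look-alike of the strip1 alone.

How it is judged:
On the way, in this order (a step that is already met when the one before it is completed fails the run):
1. all strips present lie on the board in a row, each butted to its neighbour, near ends within 40 mm out from the board's near edge ((y of strip1 in the frame of board between 0.071 and 0.077 m or y of strip1 in the frame of board between 0.021 and 0.027 m or y of strip1 in the frame of board between -0.029 and -0.023 m or y of strip1 in the frame of board between -0.079 and -0.073 m or y of strip1 in the frame of board between -0.129 and -0.123 m) and angle between the x axis of each of strip1, strip2, strip3, strip4, strip5 and the x axis of board, either way round below 0.035 rad and angle between each of strip1, strip2, strip3, strip4, strip5's own z axis and vertical below 0.06 rad and z of strip1 in the frame of board between 0.006 and 0.0125 m and (y of strip2 in the frame of board between 0.071 and 0.077 m or y of strip2 in the frame of board between 0.021 and 0.027 m or y of strip2 in the frame of board between -0.029 and -0.023 m or y of strip2 in the frame of board between -0.079 and -0.073 m or y of strip2 in the frame of board between -0.129 and -0.123 m) and z of strip2 in the frame of board between 0.006 and 0.0125 m and (y of strip3 in the frame of board between 0.071 and 0.077 m or y of strip3 in the frame of board between 0.021 and 0.027 m or y of strip3 in the frame of board between -0.029 and -0.023 m or y of strip3 in the frame of board between -0.079 and -0.073 m or y of strip3 in the frame of board between -0.129 and -0.123 m) and z of strip3 in the frame of board between 0.006 and 0.0125 m and (y of strip4 in the frame of board between 0.071 and 0.077 m or y of strip4 in the frame of board between 0.021 and 0.027 m or y of strip4 in the frame of board between -0.029 and -0.023 m or y of strip4 in the frame of board between -0.079 and -0.073 m or y of strip4 in the frame of board between -0.129 and -0.123 m) and z of strip4 in the frame of board between 0.006 and 0.0125 m and (y of strip5 in the frame of board between 0.071 and 0.077 m or y of strip5 in the frame of board between 0.021 and 0.027 m or y of strip5 in the frame of board between -0.029 and -0.023 m or y of strip5 in the frame of board between -0.079 and -0.073 m or y of strip5 in the frame of board between -0.129 and -0.123 m) and z of strip5 in the frame of board between 0.006 and 0.0125 m and (y of strip1 in the frame of board between 0.071 and 0.077 m or y of strip2 in the frame of board between 0.071 and 0.077 m or y of strip3 in the frame of board between 0.071 and 0.077 m or y of strip4 in the frame of board between 0.071 and 0.077 m or y of strip5 in the frame of board between 0.071 and 0.077 m or y of each of strip1, strip2, strip3, strip4, strip5 in the frame of board above 0.05 m) and (y of strip1 in the frame of board between 0.021 and 0.027 m or y of strip2 in the frame of board between 0.021 and 0.027 m or y of strip3 in the frame of board between 0.021 and 0.027 m or y of strip4 in the frame of board between 0.021 and 0.027 m or y of strip5 in the frame of board between 0.021 and 0.027 m or y of each of strip1, strip2, strip3, strip4, strip5 in the frame of board above -6.93889e-18 m) and (y of strip1 in the frame of board between -0.029 and -0.023 m or y of strip2 in the frame of board between -0.029 and -0.023 m or y of strip3 in the frame of board between -0.029 and -0.023 m or y of strip4 in the frame of board between -0.029 and -0.023 m or y of strip5 in the frame of board between -0.029 and -0.023 m or y of each of strip1, strip2, strip3, strip4, strip5 in the frame of board above -0.05 m) and (y of strip1 in the frame of board between -0.079 and -0.073 m or y of strip2 in the frame of board between -0.079 and -0.073 m or y of strip3 in the frame of board between -0.079 and -0.073 m or y of strip4 in the frame of board between -0.079 and -0.073 m or y of strip5 in the frame of board between -0.079 and -0.073 m or y of each of strip1, strip2, strip3, strip4, strip5 in the frame of board above -0.1 m) and x of strip1 in the frame of board between 0.02 and 0.0628 m and x of strip2 in the frame of board between 0.02 and 0.0628 m and x of strip3 in the frame of board between 0.02 and 0.0628 m and x of strip4 in the frame of board between 0.02 and 0.0628 m and x of strip5 in the frame of board between 0.02 and 0.0628 m), for 0.2 s.
2. straightedge under 8 mm above the table, centred within 50 mm, flush along the board's near edge (3 mm, 2 deg) for 0.3 s, row butted and all strip ends level with that edge (x of straightedge in the frame of board between -0.033 and -0.0275 m and y of straightedge in the frame of board between -0.05 and 0.05 m and height (world z) of straightedge below 0.008 m and angle between straightedge's own z axis and vertical below 0.08 rad and angle between the y axis of straightedge and the y axis of board, either way round below 0.035 rad and (y of strip1 in the frame of board between 0.071 and 0.077 m or y of strip1 in the frame of board between 0.021 and 0.027 m or y of strip1 in the frame of board between -0.029 and -0.023 m or y of strip1 in the frame of board between -0.079 and -0.073 m or y of strip1 in the frame of board between -0.129 and -0.123 m) and angle between the x axis of each of strip1, strip2, strip3, strip4, strip5 and the x axis of board, either way round below 0.035 rad and angle between each of strip1, strip2, strip3, strip4, strip5's own z axis and vertical below 0.06 rad and z of strip1 in the frame of board between 0.006 and 0.0125 m and (y of strip2 in the frame of board between 0.071 and 0.077 m or y of strip2 in the frame of board between 0.021 and 0.027 m or y of strip2 in the frame of board between -0.029 and -0.023 m or y of strip2 in the frame of board between -0.079 and -0.073 m or y of strip2 in the frame of board between -0.129 and -0.123 m) and z of strip2 in the frame of board between 0.006 and 0.0125 m and (y of strip3 in the frame of board between 0.071 and 0.077 m or y of strip3 in the frame of board between 0.021 and 0.027 m or y of strip3 in the frame of board between -0.029 and -0.023 m or y of strip3 in the frame of board between -0.079 and -0.073 m or y of strip3 in the frame of board between -0.129 and -0.123 m) and z of strip3 in the frame of board between 0.006 and 0.0125 m and (y of strip4 in the frame of board between 0.071 and 0.077 m or y of strip4 in the frame of board between 0.021 and 0.027 m or y of strip4 in the frame of board between -0.029 and -0.023 m or y of strip4 in the frame of board between -0.079 and -0.073 m or y of strip4 in the frame of board between -0.129 and -0.123 m) and z of strip4 in the frame of board between 0.006 and 0.0125 m and (y of strip5 in the frame of board between 0.071 and 0.077 m or y of strip5 in the frame of board between 0.021 and 0.027 m or y of strip5 in the frame of board between -0.029 and -0.023 m or y of strip5 in the frame of board between -0.079 and -0.073 m or y of strip5 in the frame of board between -0.129 and -0.123 m) and z of strip5 in the frame of board between 0.006 and 0.0125 m and (y of strip1 in the frame of board between 0.071 and 0.077 m or y of strip2 in the frame of board between 0.071 and 0.077 m or y of strip3 in the frame of board between 0.071 and 0.077 m or y of strip4 in the frame of board between 0.071 and 0.077 m or y of strip5 in the frame of board between 0.071 and 0.077 m or y of each of strip1, strip2, strip3, strip4, strip5 in the frame of board above 0.05 m) and (y of strip1 in the frame of board between 0.021 and 0.027 m or y of strip2 in the frame of board between 0.021 and 0.027 m or y of strip3 in the frame of board between 0.021 and 0.027 m or y of strip4 in the frame of board between 0.021 and 0.027 m or y of strip5 in the frame of board between 0.021 and 0.027 m or y of each of strip1, strip2, strip3, strip4, strip5 in the frame of board above -6.93889e-18 m) and (y of strip1 in the frame of board between -0.029 and -0.023 m or y of strip2 in the frame of board between -0.029 and -0.023 m or y of strip3 in the frame of board between -0.029 and -0.023 m or y of strip4 in the frame of board between -0.029 and -0.023 m or y of strip5 in the frame of board between -0.029 and -0.023 m or y of each of strip1, strip2, strip3, strip4, strip5 in the frame of board above -0.05 m) and (y of strip1 in the frame of board between -0.079 and -0.073 m or y of strip2 in the frame of board between -0.079 and -0.073 m or y of strip3 in the frame of board between -0.079 and -0.073 m or y of strip4 in the frame of board between -0.079 and -0.073 m or y of strip5 in the frame of board between -0.079 and -0.073 m or y of each of strip1, strip2, strip3, strip4, strip5 in the frame of board above -0.1 m) and x of strip1 in the frame of board between 0.0572 and 0.0628 m and x of strip2 in the frame of board between 0.0572 and 0.0628 m and x of strip3 in the frame of board between 0.0572 and 0.0628 m and x of strip4 in the frame of board between 0.0572 and 0.0628 m and x of strip5 in the frame of board between 0.0572 and 0.0628 m), for 0.3 s.
At the end, for the whole second after the job is handed in: Every strip present lies flat, cork up, square (2 deg), in an unbroken row right of the glued strip, each within 4 mm of where a tight row puts it, near ends level with the board edge within 2.5 mm; straightedge flat on its mat (middle within 22 x 60 mm, 8 deg); all at rest ((y of strip1 in the frame of board between 0.071 and 0.077 m or y of strip1 in the frame of board between 0.021 and 0.027 m or y of strip1 in the frame of board between -0.029 and -0.023 m or y of strip1 in the frame of board between -0.079 and -0.073 m or y of strip1 in the frame of board between -0.129 and -0.123 m) and angle between the x axis of each of strip1, strip2, strip3, strip4, strip5 and the x axis of board, either way round below 0.035 rad and angle between each of strip1, strip2, strip3, strip4, strip5, straightedge's own z axis and vertical below 0.06 rad and z of strip1 in the frame of board between 0.006 and 0.0125 m and (y of strip2 in the frame of board between 0.071 and 0.077 m or y of strip2 in the frame of board between 0.021 and 0.027 m or y of strip2 in the frame of board between -0.029 and -0.023 m or y of strip2 in the frame of board between -0.079 and -0.073 m or y of strip2 in the frame of board between -0.129 and -0.123 m) and z of strip2 in the frame of board between 0.006 and 0.0125 m and (y of strip3 in the frame of board between 0.071 and 0.077 m or y of strip3 in the frame of board between 0.021 and 0.027 m or y of strip3 in the frame of board between -0.029 and -0.023 m or y of strip3 in the frame of board between -0.079 and -0.073 m or y of strip3 in the frame of board between -0.129 and -0.123 m) and z of strip3 in the frame of board between 0.006 and 0.0125 m and (y of strip4 in the frame of board between 0.071 and 0.077 m or y of strip4 in the frame of board between 0.021 and 0.027 m or y of strip4 in the frame of board between -0.029 and -0.023 m or y of strip4 in the frame of board between -0.079 and -0.073 m or y of strip4 in the frame of board between -0.129 and -0.123 m) and z of strip4 in the frame of board between 0.006 and 0.0125 m and (y of strip5 in the frame of board between 0.071 and 0.077 m or y of strip5 in the frame of board between 0.021 and 0.027 m or y of strip5 in the frame of board between -0.029 and -0.023 m or y of strip5 in the frame of board between -0.079 and -0.073 m or y of strip5 in the frame of board between -0.129 and -0.123 m) and z of strip5 in the frame of board between 0.006 and 0.0125 m and (y of strip1 in the frame of board between 0.071 and 0.077 m or y of strip2 in the frame of board between 0.071 and 0.077 m or y of strip3 in the frame of board between 0.071 and 0.077 m or y of strip4 in the frame of board between 0.071 and 0.077 m or y of strip5 in the frame of board between 0.071 and 0.077 m or y of each of strip1, strip2, strip3, strip4, strip5 in the frame of board above 0.05 m) and (y of strip1 in the frame of board between 0.021 and 0.027 m or y of strip2 in the frame of board between 0.021 and 0.027 m or y of strip3 in the frame of board between 0.021 and 0.027 m or y of strip4 in the frame of board between 0.021 and 0.027 m or y of strip5 in the frame of board between 0.021 and 0.027 m or y of each of strip1, strip2, strip3, strip4, strip5 in the frame of board above -6.93889e-18 m) and (y of strip1 in the frame of board between -0.029 and -0.023 m or y of strip2 in the frame of board between -0.029 and -0.023 m or y of strip3 in the frame of board between -0.029 and -0.023 m or y of strip4 in the frame of board between -0.029 and -0.023 m or y of strip5 in the frame of board between -0.029 and -0.023 m or y of each of strip1, strip2, strip3, strip4, strip5 in the frame of board above -0.05 m) and (y of strip1 in the frame of board between -0.079 and -0.073 m or y of strip2 in the frame of board between -0.079 and -0.073 m or y of strip3 in the frame of board between -0.079 and -0.073 m or y of strip4 in the frame of board between -0.079 and -0.073 m or y of strip5 in the frame of board between -0.079 and -0.073 m or y of each of strip1, strip2, strip3, strip4, strip5 in the frame of board above -0.1 m) and x of strip1 in the frame of board between 0.0572 and 0.0628 m and x of strip2 in the frame of board between 0.0572 and 0.0628 m and x of strip3 in the frame of board between 0.0572 and 0.0628 m and x of strip4 in the frame of board between 0.0572 and 0.0628 m and x of strip5 in the frame of board between 0.0572 and 0.0628 m and x of straightedge in the frame of mat between -0.022 and 0.022 m and y of straightedge in the frame of mat between -0.06 and 0.06 m and z of straightedge in the frame of mat between 0 and 0.006 m and angle between the y axis of straightedge and the y axis of mat, either way round below 0.15 rad and linear speed of each of strip1, strip2, strip3, strip4, strip5, straightedge below 0.02 m/s); the robot touches nothing.
It fails at once if a bystander is moved by more than 40 mm (distance of any of glue, tub, jar, stapler, screwdriver from where it was at the start of the episode above 0.04 m).
Of strip1, strip2, strip3, strip4, strip5 only 3 to 5 are there at a start; the rules pass over those that are not, and their reading is None.
At some moment in a run one of strip1, strip2, strip3, strip4, strip5, straightedge may be knocked a few centimetres aside while the robot is not near it.
Once in a run the grip may slacken for a moment while it holds something.
It also fails if it takes over 210 s, if anything falls off the work surface, if the arm or the gripper's body presses on something with over 40 N, if the wrist force passes 120 N, or if a joint passes its speed limit or range.

### The arm

A 6-joint arm with a two-finger parallel gripper is mounted at the origin on the work surface. World frame = base frame: x ahead of the robot, y to its left, z up, the work surface at z = 0. Lengths are in m, angles in rad, forces in N, time in s.
With the tool pointing down it reaches from about 0.35 to 0.875 m from the base axis. Payload 4.2 kg.
Tool frame: the origin (TCP) lies between the finger pads; the fingertips stand 22 mm ahead of it and the grasp point (between the pads) lies 3 mm ahead of it; z points along the fingers, y is the line along which they close (so a half turn about z gives the same grasp; the last joint's range is limited). The gripper opens to 87 mm and grips with 3 to 60 N. Pads are 19 mm wide; open, the fingers measure 117 mm over their backs; the gripper's body (75 mm by 190 mm) begins 51 mm behind the grasp point.
Start: joints at [1.545, 0.385, 0.008, 0, -1.194, -0.259], TCP at [0.176, 0.6, 0.245] pointing down, gripper open.
Joint ranges: [-3.14, 3.14], [-1.21, 2.06], [-1.07, 1.41], [-3.16, 2.05], [-2.99, -0.16], [-3.1, 3.1]. Speed limits (rad/s): [2.79, 2.79, 3.14, 3.14, 3.14, 3.14].

### API

Orientations are given as a 3x3 rotation matrix whose columns are the frame's x, y, z axes.
In Python, from cell import env gives the robot as it stands. The module is installed in compiled form; this text tells all that it offers. Calls block until the motion is done:
- env.movep(position, orientation): joint-space move of the TCP to a pose.
- env.line_to(position, frame=None, speed=0.15, stop_force=None): straight line of the TCP; frame=None keeps the orientation; speed is the mean speed in m/s. With stop_force (N) it stops when the force on the tool has changed by that much, and returns True; else False.
- env.goto_joints(angles): joint-space move.
- env.gripper_open() and env.grasp(effort=None): open the fingers fully, or close them until they stop; effort is the grip in N (None keeps the last).
- env.pause(seconds).
- env.ik(position, orientation): joint angles nearest the present ones, or None.
- env.read_state(): the state.
- env.capture(name): name is "scene" or "top"; returns a dict with "pixels" (400x640x3 uint8, red, green, blue), "fx", "fy", "cx", "cy" (pixels), "T" (4x4, takes a point from camera to world coordinates). Camera axes: x right, y down, z forward; pixel columns grow to the right and rows downward; lengths in m; the calibration is good to about 2 mm. A picture is of the moment at which its call begins. There is no depth.
A pose or a line that the arm cannot do raises env.Unreachable and nothing moves.
- env.close_job(): hands the job in; it is judged then, once.
The state is a dict: "time": time; "joint_pos": joint angles; "qvel": joint speeds; "joint_torque": joint torques, N m; "eef_pos": TCP position; "eef_rot": TCP orientation; "ft_force": force on the tool from outside, world axes, zero at the start; "wrist_torque": the same for the moment, N m; "opening": opening from 0.0 (shut) to 1.0 (fully open); "grip_force": force on a finger pad.
Only numpy, scipy, OpenCV 4.12 (cv2) and the standard library are available. Lean on these libraries where they do the work, as an engineer would, in place of code of your own. Each camera call takes 0.05 s, during which the arm holds its last target. There are 200 camera calls.

## Working session

There is one attempt and no reset: what is moved stays moved. The work goes in short steps, each a Python script; the robot and the scene stay as the last script left them, time stands still between calls to the robot, and variables do not carry over. Pictures are saved under pics/ and viewed, at most 14 in all, crops included, and the job is handed in when it is done.

```bash
mkdir -p pics; ls; python3 - <<'E'
from cell import env
import cv2,numpy as np
for n in("scene","top"):
    c=env.capture(n);cv2.imwrite(f"pics/{n}0.png",c["pixels"][:,:,::-1])
    print(n,c["fx"],c["fy"],c["cx"],c["cy"]);print(np.round(c["T"],4))
s=env.read_state();print({k:np.round(v,3) for k,v in s.items()})
E
```

```text
pics
scene 459.9362554902873 459.9362554902873 315.92330698414963 206.75088120683165
[[ 0.7638  0.3647 -0.5326  1.1304]
 [ 0.6453 -0.41    0.6446 -0.8007]
 [ 0.0167 -0.836  -0.5485  0.7498]
 [ 0.      0.      0.      1.    ]]
top 507.9980394931569 507.9980394931569 322.90981037749174 199.32962976493582
[[-2.5000e-03 -9.9830e-01  5.7700e-02  3.5930e-01]
 [-1.0000e+00  3.0000e-03  7.8000e-03 -1.0000e-04]
 [-7.9000e-03 -5.7600e-02 -9.9830e-01  1.6688e+00]
 [ 0.0000e+00  0.0000e+00  0.0000e+00  1.0000e+00]]
{'time': np.float64(0.1), 'joint_pos': array([ 1.545,  0.385,  0.007, -0.   , -1.194, -0.259]), 'qvel': array([-0.001, -0.   ,  0.003,  0.003, -0.   , -0.001]), 'joint_torque': array([-1.0000e-03, -3.9169e+01,  1.8793e+01,  4.2320e+00,  1.3000e-02,
       -0.0000e+00]), 'eef_pos': array([0.175, 0.599, 0.244]), 'eef_rot': array([[ 0.96 , -0.281, -0.   ],
       [-0.281, -0.96 , -0.002],
       [ 0.   ,  0.002, -1.   ]]), 'ft_force': array([ 0.019,  0.313, -0.027]), 'wrist_torque': array([ 0.005, -0.003, -0.027]), 'grip_force': np.float64(0.0), 'opening': np.float64(1.0)}
```

View pics/top0.png

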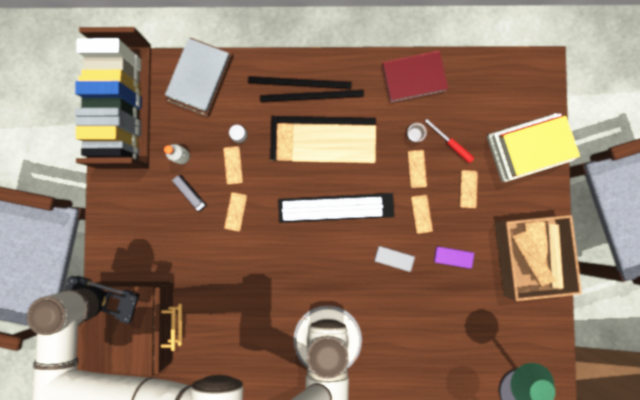

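View pics/scene0.png

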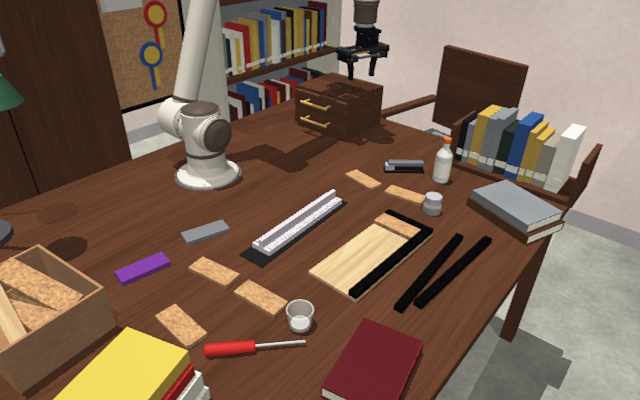

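The top view shows five loose cork strips at about (233,165), (236,212), (417,169), (422,213) and (469,188). The board is around (325,142) with the glued strip at (286,142). The straightedge lies on its mat at (333,208). The grey and purple look-alikes are at (395,259) and (455,258), and there is unrelated cork in a box at (540,258).

The scene view shows the same things, with the strips at (362,180), (405,195), (214,271), (262,297) and (181,325).

```bash
python3 - <<'E'
import cv2
for n,P in(("top",[(233,165),(236,212),(417,169),(469,188),(286,142),(286,150),(330,142),(360,150),(333,208),(333,200),(333,215),(389,200),(420,300),(330,122),(300,180)]),("scene",[(362,180),(405,195),(214,271),(262,297),(181,325),(397,224),(360,260),(290,220),(400,290),(143,268)])):
    h=cv2.cvtColor(cv2.imread(f"pics/{n}0.png"),cv2.COLOR_BGR2HSV)
    print(n,[(p,h[p[1],p[0]].tolist()) for p in P])
im=cv2.imread("pics/top0.png")[110:225,220:400]
cv2.imwrite("pics/c1.png",cv2.resize(im,None,fx=4.4,fy=4.4,interpolation=cv2.INTER_NEAREST))
E
```

```text
top [((233, 165), [19, 102, 247]), ((236, 212), [20, 102, 247]), ((417, 169), [20, 101, 248]), ((469, 188), [20, 101, 247]), ((286, 142), [21, 96, 249]), ((286, 150), [21, 94, 250]), ((330, 142), [23, 65, 251]), ((360, 150), [24, 56, 253]), ((333, 208), [90, 1, 254]), ((333, 200), [105, 2, 250]), ((333, 215), [90, 1, 253]), ((389, 200), [30, 13, 40]), ((420, 300), [10, 154, 124]), ((330, 122), [13, 45, 40]), ((300, 180), [10, 154, 126])]
scene [((362, 180), [16, 115, 230]), ((405, 195), [15, 114, 225]), ((214, 271), [15, 116, 224]), ((262, 297), [15, 118, 219]), ((181, 325), [15, 120, 221]), ((397, 224), [15, 119, 221]), ((360, 260), [17, 94, 226]), ((290, 220), [156, 5, 249]), ((400, 290), [10, 147, 113]), ((143, 268), [139, 153, 177])]
```

View pics/c1.png

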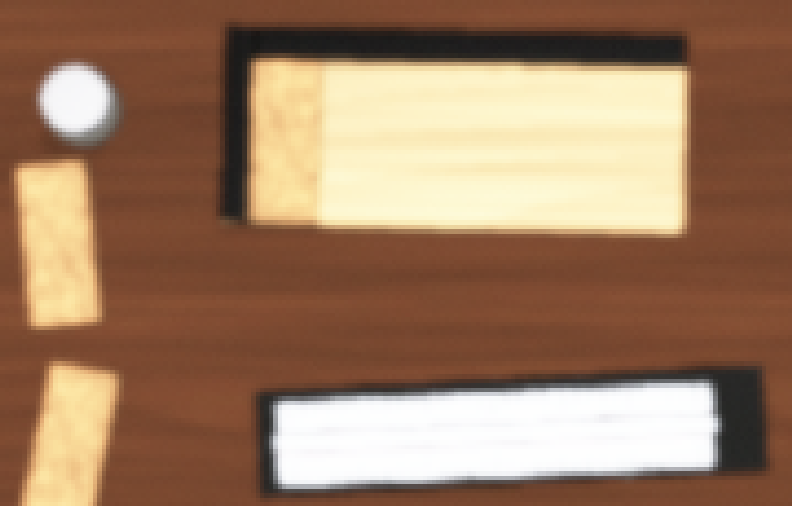

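The crop shows the board's near edge almost level in the image, from crop (250,225) to (685,235). The white straightedge lies on its black mat, with the mat's right end showing at crop (740,420), so the mat's centre is right of the straightedge's.

```bash
cat > vis.py <<'E'
import cv2,numpy as np
from cell import env
U=8
def up(c): return cv2.resize(c["pixels"][:,:,::-1],None,fx=U,fy=U,interpolation=cv2.INTER_CUBIC)
def ray(c,p):  # p Nx2 original pixels -> origin, directions (world)
    p=np.atleast_2d(p).astype(float)
    d=np.c_[(p[:,0]-c["cx"])/c["fx"],(p[:,1]-c["cy"])/c["fy"],np.ones(len(p))]
    return c["T"][:3,3],d@c["T"][:3,:3].T
def cast(c,p,z):
    o,d=ray(c,p); return (o+d*((z-o[2])/d[:,2])[:,None])[:,:2]
def proj(c,P):
    q=(np.atleast_2d(P)-c["T"][:3,3])@c["T"][:3,:3]
    return np.c_[q[:,0]/q[:,2]*c["fx"]+c["cx"],q[:,1]/q[:,2]*c["fy"]+c["cy"]]
def meet(c1,p1,c2,p2):  # nearest point of two rays, and their gap
    o1,d1=ray(c1,p1);o2,d2=ray(c2,p2);d1=d1[0]/np.linalg.norm(d1[0]);d2=d2[0]/np.linalg.norm(d2[0])
    t=np.linalg.lstsq(np.c_[d1,-d2],o2-o1,rcond=None)[0]
    a,b=o1+t[0]*d1,o2+t[1]*d2
    return (a+b)/2,np.linalg.norm(a-b)
def blobs(mask,amin):
    cs=cv2.findContours(mask.astype(np.uint8),cv2.RETR_EXTERNAL,cv2.CHAIN_APPROX_NONE)[0]
    return [(k[:,0,:]+.5)/U-.5 for k in cs if cv2.contourArea(k)>amin*U*U]
def light(c):
    return up(c).max(2)>187
def rect(pts):  # world xy outline -> centre, long, short, angle of the long side
    (x,y),(w,h),a=cv2.minAreaRect((pts*1000).astype(np.float32))
    if w<h: w,h,a=h,w,a+90
    a=np.radians((a+90)%180-90)
    return np.array([x,y])/1000,w/1000,h/1000,a
def strips(c,z=.012):
    h=cv2.cvtColor(up(c),cv2.COLOR_BGR2HSV)
    out=[]
    for b in blobs((h[...,2]>187)&(h[...,1]>40),150):
        m,l,s,a=rect(cast(c,b,z))
        if abs(l-.12)<.012 and abs(s-.05)<.009 and .3<m[0]<.8 and abs(m[1])<.5: out.append((m,l,s,a,b))
    return out
E
python3 - <<'E'
from vis import *
t=env.capture("top");s=env.capture("scene")
hs=cv2.cvtColor(up(s),cv2.COLOR_BGR2HSV)
sb=blobs((hs[...,2]>165)&(hs[...,0]<22)&(hs[...,1]>60),80)
def bc(b): M=cv2.moments((b*8).astype(np.float32).reshape(-1,1,2));return np.array([M["m10"],M["m01"]])/M["m00"]/8
for m,l,w,a,b in strips(t):
    q=proj(s,[*m,.012])[0]; k=min(sb,key=lambda k:np.linalg.norm(bc(k)-q))
    P,g=meet(t,bc(b),s,bc(k))
    print("strip",m.round(4),round(l,3),round(w,3),round(np.degrees(a),1),"P",P.round(4),round(g,4),(bc(k)-q).round(1))
L=blobs(light(t),1000)
for b in L:
    m,l,w,a=rect(cast(t,b,.009)); print("light",m.round(4),round(l,3),round(w,3),round(np.degrees(a),2))
    if abs(m[0]-.5)<.25 and abs(l-.322)<.02 and w>.1:
        p=cast(t,b,.009)
        bb=b
        d=np.array([np.cos(a),np.sin(a)]); d*=np.sign(d[1]); n=np.array([d[1],-d[0]])  # d=+y board, n=+x
        e=(p-m)@d; f=(p-m)@n
        near=p[(f<-.05)&(abs(e+.02)<.11)]
        v=cv2.fitLine(near.astype(np.float32),2,0,1e-5,1e-6)[:,0]
        d=v[:2]*np.sign(v[1]); n=np.array([d[1],-d[0]]); res=np.std((near-v[2:])@n)
        r=p[((p-m)@d<-.15)&(abs((p-m)@n)<.04)]
        yr=np.median((r-v[2:])@d)
        O=v[2:]+d*(yr+.172); yaw=np.arctan2(n[1],n[0])
        print("board",O.round(4),"yaw deg",np.degrees(yaw).round(2),"res",res, "right edge std",((r-v[2:])@d).std())
        g=p[((p-m)@d>.15)&(abs((p-m)@n)<.04)]; print("left visible y",np.median((g-O)@d),"far",np.median((p[(f>.05)&(abs(e)<.1)]-O)@n))
        # panel corner near/right heigh check
        cr=O-.172*d; print("corner px scene",proj(s,[*cr,.009]),"top",proj(t,[*cr,.009]))
        np.save("board.npy",np.r_[O,yaw])
# mat
v=up(t).max(2)
for b in blobs(v<75,200):
    m,l,w,a=rect(cast(t,b,.003)); print("dark",m.round(4),round(l,3),round(w,3),round(np.degrees(a),2))
cv2.imwrite("pics/c2.png",cv2.resize(s["pixels"][190:310,235:435,::-1],None,fx=4,fy=4,interpolation=cv2.INTER_CUBIC))
E
```

```text
strip [ 0.4072 -0.3084] 0.123 0.054 8.5 P [ 0.4074 -0.3084  0.0093] 0.0008 [0.3 0.9]
strip [0.4164 0.2996] 0.123 0.054 -11.0 P [0.4164 0.3003 0.0091] 0.0005 [0.1 0.7]
strip [ 0.4882 -0.4627] 0.123 0.054 -3.3 P [ 0.4886 -0.4633  0.0084] 0.0009 [0.3 1.4]
strip [ 0.5554 -0.2954] 0.123 0.054 4.1 P [ 0.5558 -0.2956  0.0092] 0.001 [0.4 1. ]
strip [0.5692 0.3092] 0.124 0.054 5.6 P [0.5693 0.3098 0.0096] 0.0004 [0.1 0.6]
light [-0.0662  0.8374] 0.445 0.24 -89.99
light [ 0.0256 -0.0084] 0.214 0.158 70.56
light [ 0.229  -0.8001] 0.402 0.346 -84.53
light [0.258 0.947] 0.328 0.245 1.97
board [0.2684 1.07  ] yaw deg -88.03 res 2.99336937034392e-09 right edge std 0.004123643161082794
left visible y nan far 0.20448239175291996
corner px scene [[401.39914653  95.46333484]] top [[ -0.43748711 310.52909028]]
light [ 0.4257 -0.0168] 0.329 0.064 -87.6
light [ 0.4055 -0.9893] 0.317 0.161 16.55
board [ 0.3968 -0.9101] yaw deg -72.85 res 0.0011387254530690145 right edge std 0.0022360460428774366
left visible y 0.1403150934623109 far 0.13532593047846558
corner px scene [[-155.85418961  417.14378774]] top [[
[... 326 characters left out ...]
 ] 2.137 0.606 -89.34
dark [-0.1356  0.3749] 0.197 0.049 -86.86
dark [-0.0603  0.5242] 0.08 0.044 -0.5
dark [0.0282 0.2045] 0.152 0.031 88.23
dark [ 0.0369 -0.4966] 0.1 0.033 88.07
dark [0.0918 0.3281] 0.283 0.051 -86.04
dark [ 0.2881 -0.7788] 0.197 0.035 5.95
dark [ 0.2967 -0.5746] 0.228 0.097 -13.01
dark [0.136  0.5558] 0.69 0.38 69.83
dark [ 0.4295 -0.0289] 0.378 0.08 -87.36
dark [ 0.3666 -0.8442] 0.398 0.128 16.4
dark [0.622  0.7272] 0.17 0.049 89.3
dark [0.5823 0.67  ] 0.232 0.109 -62.43
dark [0.6578 0.014 ] 0.348 0.148 88.8
dark [0.7835 0.7019] 0.206 0.131 58.9
dark [0.8154 0.0716] 0.388 0.086 86.67
dark [1.0087 0.7013] 0.228 0.079 68.97
  return _methods._mean(a, axis=axis, dtype=dtype,
  ret = ret.dtype.type(ret / rcount)
```

View pics/c2.png

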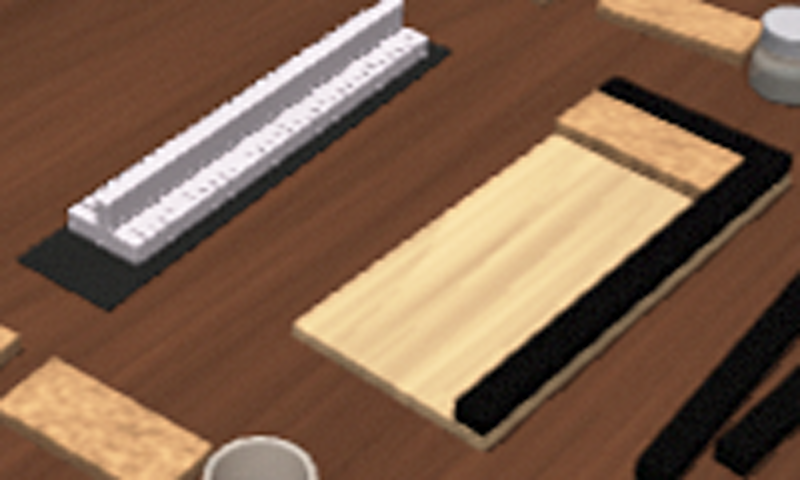

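The scene crop shows the panel's near-right corner at scene px (308.8,271.3). The base-top corner of the straightedge is at (269.2,251.2), and its rib is clear. The blobs come out about 1.7 mm too large on every side, so I'll correct the board origin for that, check the heights and make the first pick.

```bash
cat > arm.py <<'E'
from vis import *
O,YAW=np.array([0.5808,0.0145]),np.radians(-1.31)   # board, edge growth of 1.7 mm taken off
N=np.array([np.cos(YAW),np.sin(YAW)]); D=np.array([-N[1],N[0]])
def bw(x,y): return O+x*N+y*D
def bl(p): return np.array([(p-O)@N,(p-O)@D])
def down(a):  # tool x along angle a, fingers close across it; of the two half turns the handier
    x=np.array([np.cos(a),np.sin(a),0]); return np.c_[x,[x[1],-x[0],0],[0,0,-1]]
def pick_frame(p,z,a):
    best=None
    q0=np.array(env.read_state()["joint_pos"])
    for k in(a,a+np.pi):
        q=env.ik([*p,z],down(k))
        if q is not None and abs(q[5])<2.9:
            c=abs(np.array(q)-q0).max()
            if best is None or c<best[0]: best=(c,down(k))
    if best is None: raise RuntimeError("no ik")
    return best[1]
def over(p,a,z=.2):
    s=env.read_state()["eef_pos"]
    if s[2]<z-.01: env.line_to([s[0],s[1],z],speed=.3)
    F=pick_frame(p,z,a); env.movep([*p,z],F)
def go(p,z,**k): return env.line_to([*p,z],**k)
def st(msg):
    s=env.read_state(); print(msg,"t",round(s["time"],1),np.round(s["eef_pos"],4),"open",round(float(s["opening"]),3),"grip",round(float(s["grip_force"]),1),"F",np.round(s["ft_force"],1)); return s
SLOT=[.075,.025,-.025,-.075,-.125]
X=.045
def pick(m,a):
    env.gripper_open()
    over(m,a); go(m,.05,speed=.3); go(m,.024,speed=.08); env.grasp(30); go(m,.2,speed=.3)
    return .45<st("picked")["opening"]<.7
def place(k):
    p=bw(X,SLOT[k]-.039)
    over(p,YAW); st("over"); go(p,.05,speed=.3); hit=go(p,.0325,speed=.04,stop_force=4); st(f"down {hit}")
    env.gripper_open(); go(p,.12,speed=.3)
def push(k):
    p=bw(X,SLOT[k]-.039-.049)
    over(p,YAW+np.pi/2,.12); go(p,.035,speed=.2)
    hit=go(bw(X,SLOT[k]-.0345+.008),.035,speed=.05,stop_force=8)
    e=st(f"push {hit}")["eef_pos"]; print(" board",bl(e[:2]).round(4),"want y",SLOT[k]-.0345)
    e=bl(e[:2]); go(bw(X,e[1]-.02),.035,speed=.15); go(bw(X,e[1]-.02),.2,speed=.3)
def near(p):  # fresh pose of the loose strip nearest p
    S=strips(env.capture("top")); m=min(S,key=lambda s:np.linalg.norm(s[0]-p)); return m[0],m[3]
E
python3 - <<'E'
from arm import *
t=env.capture("top");s=env.capture("scene")
c=bw(0,-.172)
for n,a,b in(("panel corner",proj(t,[*c,.009])[0],(308.8,271.3)),("base top corner",(382,196.4),(269.2,251.2)),("rib end",(383.6,206.4),(258.5,240.5))):
    print(n,[np.round(v,4) for v in meet(t,a,s,b)])
e=env.read_state()["eef_pos"]
go(e[:2],.32,speed=.2)
m,a=near([.569,.309]); print(m,a)
over(m,a,.3)
print(pick(m,a))
E
```

```text
panel corner [array([ 0.5783, -0.1569,  0.0055]), np.float64(0.0027)]
base top corner [array([ 0.4646, -0.1782,  0.0203]), np.float64(0.0032)]
rib end [array([ 0.431 , -0.1812,  0.0388]), np.float64(0.0025)]
[0.56913391 0.30924738] 0.09888317127464212
picked t 5.9 [0.5683 0.3088 0.1991] open 0.57 grip 30.0 F [-0.9  0.1 -1. ]
True
```

```bash
python3 - <<'E'
from arm import *
place(0); push(0)
t=env.capture("top")
cv2.imwrite("pics/p1.png",cv2.resize(t["pixels"][110:225,220:400,::-1],None,fx=4.4,fy=4.4,interpolation=cv2.INTER_CUBIC))
E
```

```text
over t 7.0 [0.6265 0.0503 0.1994] open 0.568 grip 30.0 F [ 0.3 -0.7 -0.6]
down True t 8.1 [0.6266 0.0495 0.033 ] open 0.571 grip 30.0 F [-0.8  0.8  4.2]
push True t 12.3 [0.6265 0.0528 0.0348] open 1.001 grip 1.1 F [ 1.2 -1.9  0.8]
 board [0.0448 0.0394] want y 0.040499999999999994
```

View pics/p1.png

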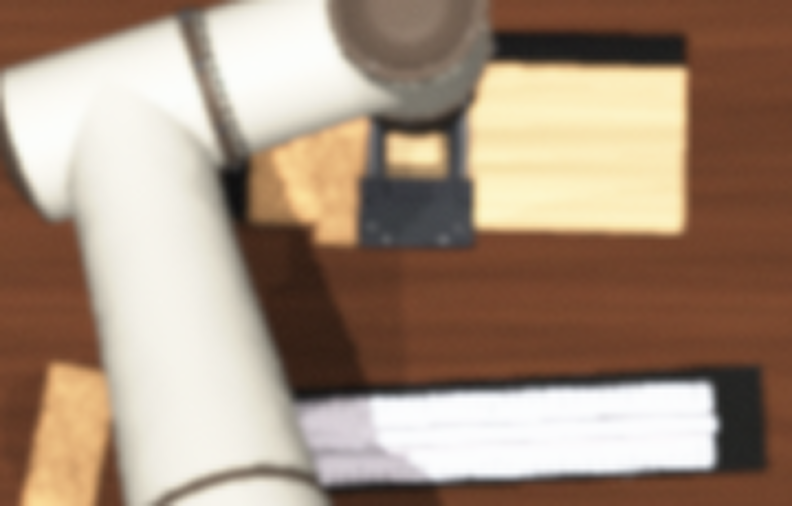

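The crop shows strip 1 against the glued strip with its near end slightly out over the edge, though the arm hides part of it. The push stopped 1 mm from where it should. I'll go on with two more.

```bash
python3 - <<'E'
from arm import *
for k,P in((1,[.5554,-.2954]),(2,[.416,.300])):
    m,a=near(P); print(m,a)
    if np.linalg.norm(m-P)>.08: print("lost");break
    if not pick(m,a): break
    place(k); push(k)
print([(s[0].round(4),round(s[3],3)) for s in strips(env.capture("top"))])
E
```

```text
[ 0.55538983 -0.29529443] 0.07281019170200748
picked t 17.5 [ 0.5545 -0.2948  0.1989] open 0.572 grip 30.0 F [-0.   0.4 -2. ]
over t 18.6 [ 0.6252 -0.0015  0.1994] open 0.571 grip 30.0 F [-0.2 -0.6 -0.6]
down True t 19.8 [ 6.255e-01 -4.000e-04  3.300e-02] open 0.573 grip 30.0 F [-0.1 -0.5  4.1]
push True t 24.1 [0.6254 0.0028 0.0349] open 1.003 grip 1.2 F [-0.6 -2.2  2.5]
 board [ 0.0449 -0.0106] want y -0.009500000000000001
[0.41627539 0.2996886 ] -0.1873998548480963
picked t 29.4 [0.4154 0.2989 0.1988] open 0.566 grip 30.0 F [-0.4 -0.4 -0.9]
over t 30.9 [ 0.6241 -0.0496  0.1996] open 0.57 grip 30.0 F [-0.3 -0.2 -0.6]
down True t 32.0 [ 0.6243 -0.0504  0.033 ] open 0.568 grip 30.0 F [-0.2 -0.2  3.7]
push True t 36.2 [ 0.6243 -0.0471  0.035 ] open 1.002 grip 1.3 F [ 0.6 -3.3  2. ]
 board [ 0.0449 -0.0606] want y -0.059500000000000004
[(array([ 0.4072, -0.3082]), np.float64(0.144)), (array([ 0.4883, -0.4626]), np.float64(-0.056)), (array([ 0.6374, -0.1379]), np.float64(-0.025))]
```

```bash
python3 - <<'E'
from arm import *
for k,P in((3,[.4072,-.3082]),(4,[.4883,-.4626])):
    m,a=near(P); print(m,a)
    if np.linalg.norm(m-P)>.08: print("lost");break
    if not pick(m,a): break
    place(k); push(k)
e=[.35,.35]; over(e,YAW,.3)
t=env.capture("top"); st("end")
cv2.imwrite("pics/p2.png",cv2.resize(t["pixels"][90:240,210:410,::-1],None,fx=4,fy=4,interpolation=cv2.INTER_CUBIC))
E
```

```text
[ 0.4072326  -0.30833374] 0.14660670175848262
picked t 41.3 [ 0.4061 -0.3076  0.1984] open 0.571 grip 30.0 F [-0.3  0.3 -1.7]
over t 42.5 [ 0.6223 -0.1013  0.1991] open 0.572 grip 30.0 F [ 0.4 -0.3 -1. ]
down True t 43.6 [ 0.6232 -0.1004  0.033 ] open 0.571 grip 30.0 F [-0.5 -0.3  4.8]
push True t 48.0 [ 0.6232 -0.0971  0.035 ] open 0.998 grip 1.3 F [ 0.3 -3.   2. ]
 board [ 0.045  -0.1106] want y -0.1095
[ 0.48831943 -0.4625788 ] -0.05582251960915091
picked t 53.2 [ 0.4876 -0.4618  0.1988] open 0.573 grip 30.0 F [-0.8  0.3 -1.7]
over t 54.5 [ 0.6217 -0.1515  0.1996] open 0.574 grip 30.0 F [ 0.4 -0.5 -1.1]
down True t 55.6 [ 0.6221 -0.1504  0.033 ] open 0.574 grip 30.0 F [-0.7 -0.2  4.4]
push True t 59.9 [ 0.6221 -0.1471  0.035 ] open 1.003 grip 1.4 F [-0.  -2.7  1.4]
 board [ 0.045  -0.1606] want y -0.1595
end t 63.5 [0.3506 0.3496 0.2999] open 0.997 grip 0.0 F [-0.5 -0.5 -0.2]
```

View pics/p2.png

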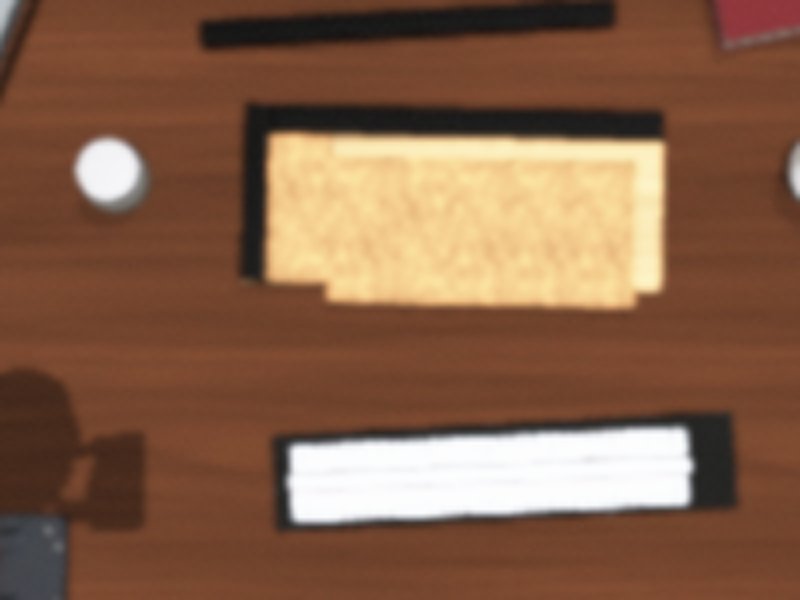

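The whole row is laid: crop px (327–636, 160–305), butted and square, with near ends about 15 mm out. The straightedge is still on its mat. I'll bring it to the board now.

```bash
python3 - <<'E'
from arm import *
t=env.capture("top")
c=[rect(cast(t,b,.019)) for b in blobs(light(t),800)]
c=[r for r in c if abs(r[1]-.325)<.012 and abs(r[2]-.063)<.008]
print(c)
m,l,w,a=c[0]
over(m,a,.15); go(m,.06,speed=.2); go(m,.0445,speed=.05); env.grasp(60); st("gripped")
go(m,.14,speed=.15); s=st("lifted")
p=bw(-.058,0)
F=down(YAW+np.pi/2)
if F[:,0]@s["eef_rot"][:,0]<0: F=down(YAW-np.pi/2)
env.line_to([*p,.14],F,speed=.12); st("front")
h=go(p,.0405,speed=.04,stop_force=4); st(f"down {h}")
s=env.capture("scene");cv2.imwrite("pics/s3.png",s["pixels"][120:350,130:490,::-1])
E
```

```text
[(array([ 0.42532605, -0.01690047]), 0.32693331909179685, 0.06345222473144531, np.float64(-1.5280157356463517))]
gripped t 67.3 [ 0.4253 -0.0169  0.0445] open 0.132 grip 60.0 F [ 1.   0.6 -0.3]
lifted t 68.1 [ 0.4242 -0.0171  0.139 ] open 0.134 grip 60.0 F [ 0.4  0.1 -3.1]
front t 69.1 [0.5219 0.0156 0.1396] open 0.136 grip 60.0 F [-0.1 -0.6 -2.4]
down True t 71.4 [0.5228 0.0159 0.0415] open 0.132 grip 60.0 F [-0.1  1.1  5.5]
```

View pics/s3.png

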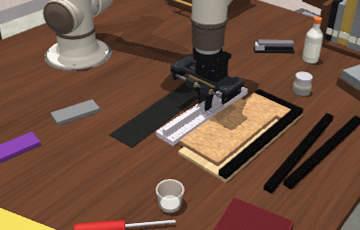

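The straightedge is level on the table in front of the row at px (205,115), gripped and parallel to the board. Now the press.

```bash
python3 - <<'E'
from arm import *
h=go(bw(-.024,0),.0418,speed=.03,stop_force=15); s=st(f"press {h}"); print(bl(s["eef_pos"][:2]).round(4))
env.pause(1.0); s=st("held"); print(bl(s["eef_pos"][:2]).round(4), np.round(s["wrist_torque"],2))
t=env.capture("scene");cv2.imwrite("pics/s4.png",cv2.resize(t["pixels"][200:320,250:450,::-1],None,fx=4,fy=4,interpolation=cv2.INTER_CUBIC))
E
```

```text
press False t 72.8 [0.5516 0.0141 0.0418] open 0.134 grip 60.0 F [-12.1   1.7  11.1]
[-0.0292 -0.0011]
held t 73.8 [0.5515 0.0141 0.0418] open 0.133 grip 60.0 F [-11.1   1.3  11.2]
[-0.0292 -0.0011] [ 0.66  3.16 -0.06]
```

View pics/s4.png

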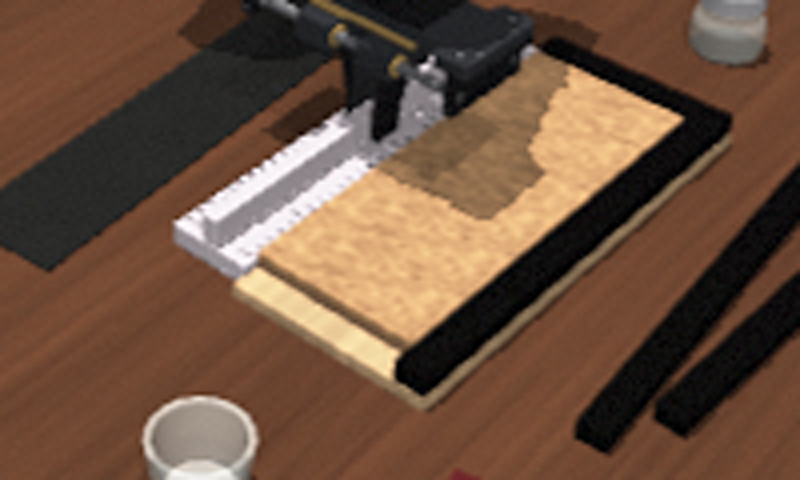

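The straightedge sits flush along the board edge, with its base corner at px (245,275) beside the panel corner at (235,290), and all the strip ends against it. It goes back to the mat now, then I'll check.

```bash
python3 - <<'E'
from arm import *
go(bw(-.055,0),.0425,speed=.05); go(bw(-.055,0),.14,speed=.15); s=st("up")
M=np.array([.4285,-.0285]); a=np.radians(92.6)
F=down(a)
if F[:,0]@s["eef_rot"][:,0]<0: F=down(a+np.pi)
env.line_to([*M,.14],F,speed=.12); go(M,.06,speed=.15); h=go(M,.0435,speed=.03,stop_force=4); st(f"down {h}")
env.gripper_open(); env.pause(.3); go(M,.15,speed=.15)
over([.35,.35],YAW,.3); st("away")
t=env.capture("top"); 
for b in blobs(light(t),800):
    r=rect(cast(t,b,.019))
    if .3<r[0][0]<.7 and abs(r[0][1])<.1: print(r)
    p=np.array([bl(q) for q in cast(t,b,.021)])
    if abs(r[2]-.125)<.01 and r[0][0]>.5:
        for y in[.125]+SLOT: print(y,"near end x",np.median(p[(abs(p[:,1]-y)<.018)&(p[:,0]<.05),0]).round(4))
        print("right end (panel)",p[:,1].min())
h=cv2.cvtColor(up(t),cv2.COLOR_BGR2HSV)
cv2.imwrite("pics/p5.png",cv2.resize(t["pixels"][90:240,210:410,::-1],None,fx=4,fy=4,interpolation=cv2.INTER_CUBIC))
E
```

```text
up t 75.4 [0.525  0.0156 0.1391] open 0.128 grip 60.0 F [ 0.2  0.4 -3.4]
down True t 77.7 [ 0.4284 -0.0285  0.0445] open 0.13 grip 60.0 F [-0.8 -0.3  4.1]
away t 82.3 [0.3503 0.3492 0.2997] open 1.001 grip 0.0 F [-0.   0.4  0.4]
(array([ 0.42864377, -0.02808191]), 0.32594345092773436, 0.06322794723510743, np.float64(-1.525506854807172))
(array([0.63994971, 0.00236597]), 0.3249634094238281, 0.12434823608398438, np.float64(1.5441852222344978))
0.125 near end x -0.0
0.075 near end x -0.0004
0.025 near end x -0.0003
-0.025 near end x -0.0001
-0.075 near end x -0.0003
-0.125 near end x -0.0007
right end (panel) -0.17288945116323917
```

View pics/p5.png

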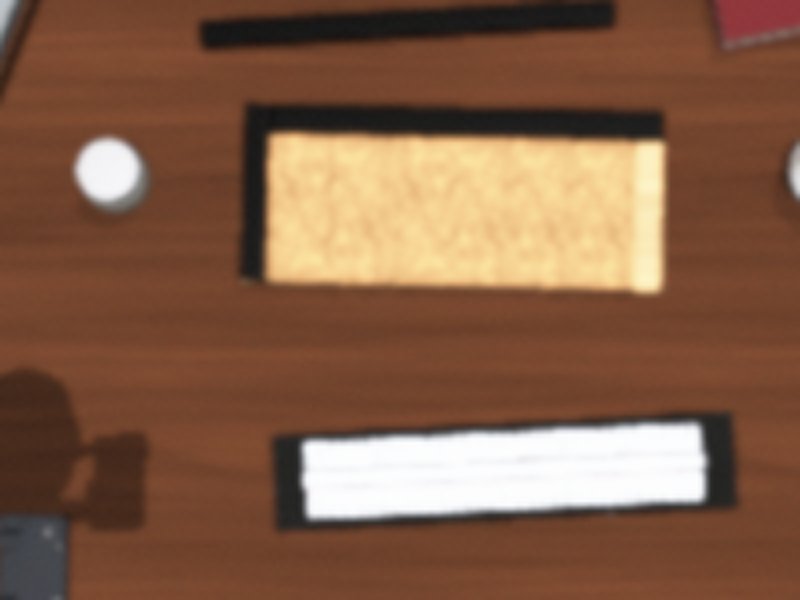

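The row is unbroken from crop px 268 to 634. All near ends are level with the glued strip to within 0.7 mm, and the straightedge is centred on its mat. Handing in.

```bash
python3 -c "
from cell import env
print(env.close_job())"
```

```text
the job is handed in; nothing more can be done
None
```

The job is handed in: all five strips lie butted in a row right of the glued strip, near ends level with it within 0.7 mm in the last picture, and the straightedge is back on its mat; no verdict came back.

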